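# Seat the track jig plate on its locating pins

## Task

The aluminium track jig plate was left riding on top of its fixture's two locating pins. Nudge it sideways with the fingertips, without picking it up, until both of its holes drop over the pins and it lies flat on the fixture's bed, then move clear. Leave the glue bottle, parts box, screwdriver and weight where they are.

Things in the scene. Friction and masses are not known exactly. Their poses are not given: they have to be found in the camera images.
- fixture: Fixed plywood fixture, 190 x 210 mm (x by y). Origin on the table, below the midpoint of its two pins; x points away from the robot, y along the line of pins, z up; turned up to 0.45 rad. Flat bed 20 mm above the table, x = -52.5 to 80 mm; on the robot's side a step 27 mm above the table, x = -110 to -52.5 mm. Black lines on its margins mark x = 0 and y = 0, where the plate's centre belongs.
- jig_plate: Loose aluminium plate, 100 x 150 mm (x by y), 12 mm thick, 0.45 kg, thin rails on top (3 mm proud). Origin at the centre of its underside; axes parallel to the fixture's when seated, underside then 20 mm above the table. Starts level at 27 mm, on the step and the pin tips, which it hides: 18 to 30 mm short of its seat (fixture -x), up to 15 mm off in y, turned up to 0.12 rad. Slides with 1 to 4 N.
- hole_right (a point): Centre of the plate's hole at its y = -55 mm, x = 0, at the underside. A round through hole, 12.5 mm in diameter.
- hole_left (a point): Centre of the plate's hole at its y = +55 mm, x = 0, at the underside. A round through hole, 12.5 mm in diameter.
- pin_right (a point): Foot of the fixed steel pin at the fixture's y = -55 mm, x = 0, on the bed. The pin is 7 mm high (its tip level with the step), 9 mm in diameter, tapering from 2 mm up to a flat 3 mm tip, so a hole within about 4 mm finds its own way down.
- pin_left (a point): Foot of the fixture's other pin, the same, at its y = +55 mm, x = 0, on the bed.
- glue: White plastic bottle, 54 mm in diameter, 140 mm tall, standing beyond the fixture's far left corner. Origin at the centre of its underside. Leave alone.
- parts_box: Small open brown box of brass bits, 70 x 90 x 28 mm, beyond the fixture's far right corner. Origin at the centre of its underside. Leave alone.
- screwdriver: Black-handled screwdriver, 170 mm long, lying to the right of the fixture. Leave alone.
- weight: Turned steel weight with a small knob, 48 mm in diameter, 50 mm tall, standing beyond the fixture's far edge. Origin at the centre of its underside. Leave alone.
There are look-alikes about, which are no part of the job. What is meant by the jig_plate is not orange or yellow, and is the smaller of those in its own colour.

How it is judged (in metres and radians):
At the end, for the whole second after the job is handed in: Both holes lie within 3 mm of their pins (horizontally), the underside at both holes is within 1.5 mm of the bed, the plate is level within 0.025 rad and at rest, and none of the four other objects has moved more than 25 mm (horizontal distance between hole_right and pin_right below 0.003 m and horizontal distance between hole_left and pin_left below 0.003 m and z of each of hole_right, hole_left in the frame of fixture below 0.0215 m and angle between jig_plate's own z axis and vertical below 0.025 rad and linear speed of jig_plate below 0.01 m/s and distance of each of glue, parts_box, screwdriver, weight from where it was at the start of the episode below 0.025 m); the robot touches nothing.
It fails at once if the jig plate is lifted (a hole more than 10 mm above the height of the pin tips) or tipped up by more than 0.3 rad (z of any of hole_right, hole_left in the frame of fixture above 0.037 m or angle between jig_plate's own z axis and vertical above 0.3 rad).
It fails at once if the glue bottle, parts box, screwdriver or weight is moved more than 25 mm or knocked over (distance of any of glue, parts_box, screwdriver, weight from where it was at the start of the episode above 0.025 m or angle between any of glue, weight, parts_box's own z axis and vertical above 0.5 rad).
It also fails if it takes over 72 s, if anything falls off the work surface, if the arm or the gripper's body presses on something with over 40 N, if the wrist force passes 120 N, or if a joint passes its speed limit or range.

## Robot

A 6-joint arm with a two-finger parallel gripper is mounted at the origin on the work surface. World frame = base frame: x ahead of the robot, y to its left, z up, the work surface at z = 0. Lengths are in mm, angles in rad, forces in N, time in s.
With the tool pointing down it reaches from about 275 to 825 mm from the base axis. Payload 4.9 kg.
Tool frame: the origin (TCP) lies at the very end of the fingers, on their centre line; the grasp point (between the pads) lies 19 mm behind it (env.grip_depth is the distance from the TCP to the grasp point, in mm); z points along the fingers, y is the direction in which the jaws open and shut (so a half turn about z gives the same grasp; the last joint's range is limited). The gripper opens to 85 mm and grips with 20 to 120 N. Pads are 22 mm wide; open, the fingers measure 114 mm over their backs; the gripper's body (76 mm by 85 mm) begins 54 mm behind the grasp point. The pads swing forward as they close: fully open they stand 13 mm farther back than shut.
Start: joints at [-1.31, 0.326, -0.193, 1.052, 0, 1.437], TCP at [211.556, -507.703, 231.281] pointing down, gripper open.
Joint ranges: [-2.65, 2.65], [-0.97, 1.79], [-1.3, 1.35], [-1.93, 2.1], [-1.47, 1.37], [-3.14, 3.14]. Speed limits (rad/s): [2.57, 2.57, 3.14, 3.14, 3.14, 3.14].

## Interface

Orientations are given as a unit quaternion [x, y, z, w].
In Python, from cell import monitor, grab_frame, hand_in, models, env gives the robot as it stands. The module is installed in compiled form; this text tells all that it offers.
- The arm moves only by the shell command python3 -m pendant 'ROWS' [FORCE]. ROWS is JSON, a list that holds one entry, the list of rows, each a list of 5 numbers: the shift along the tool's x, y, z in cm, then the turn about the tool's z in degrees, then the closure in counts, from 0 (fully open) to 255 (shut). A call has exactly 8 rows; each row shifts and turns the commanded pose from where the row before left it, along the tool's axes as they then stand; what a row does not reach is not made up. A row lasts 1/8 s, in which the tool goes at most 62.5 mm and 10.7 degrees, less where a joint would pass 70% of its speed; a pose out of reach is approached as far as the arm can. A call with a gripper value outside its range is refused whole. The fingers move at their own pace and stop on an object; FORCE is the grip in N (left out, the last holds). Time passes only in rows, so rows that do not move let the fingers close, or fill a call up. It gives the time, the measured TCP pose, the force and the opening at its end, in the units of the state.
- monitor.read_state(): the state, without advancing time (a new reading comes with each control period).
- grab_frame(name): name is "side" or "top"; returns a dict with "frame" (480x640x3 uint8, red, green, blue), "vfov" (degrees; the focal length in pixels is half the picture's height over the tangent of half this angle, whatever the lens; pixels are square), "cx", "cy" (the principal point, pixels), "world_from_camera" (4x4, takes a point from camera to world coordinates). Camera axes: x right, y down, z forward; pixel columns grow to the right and rows downward; lengths in mm; the calibration is good to about 2 mm. A picture is of the moment at which its call begins. There is no depth.
- hand_in(): hands the job in, once; it reports no verdict.
Trained networks look in a picture, given as the dict that the camera call returned (one of the last four; its "shot" number tells which), for a name from the list of things; names that differ only in an ending like _2 or _b are one class to them, and where a whole thing is asked for, a point or a joint stands for the part that bears it (a point fixed in the world has none). Each returns a list of dicts, best first, with "conf" (0 to 1); they miss things now and then, are a little off and sometimes report something else, mostly with a low value. They report only what shows in the picture. A call takes as long as a camera call. They do not tell look-alikes from the thing itself.
- models.recognise(picture, query): "bbox" ([left, top, width, height] in pixels, round what is visible of it).
- models.spot_point(picture, query): "at" ([column, row] in pixels: a listed point, or the origin of a listed thing).
The state is a dict: "clock": time; "joints": joint angles; "qd": joint speeds; "joint_torque": joint torques, N m; "position": TCP position; "tool_rot": TCP orientation; "force": force on the tool from outside, world axes, zero at the start; "ft_torque": the same for the moment, N m; "opening": finger opening in mm.
Only numpy, scipy, OpenCV 4.12 (cv2) and the standard library are available. Lean on these libraries where they do the work, as an engineer would, in place of code of your own. Each camera call takes 0.05 s, during which the arm holds its last target.

## Working session

There is one attempt and no reset: what is moved stays moved. The work goes in short steps, Python scripts to look and compute and a shell command to move; the robot and the scene stay as the last step left them, time stands still between calls to the robot, and variables do not carry over. Pictures are saved under pics/ and viewed, and the job is handed in when it is done.

```bash
mkdir -p pics
cat > h.py <<'E'
import numpy as np, cv2
from cell import monitor, grab_frame, hand_in, models, env
def save(p,n): cv2.imwrite('pics/'+n,cv2.cvtColor(p['frame'],cv2.COLOR_RGB2BGR))
def K(p):
    f=240/np.tan(np.radians(p['vfov'])/2); return f,p['cx'],p['cy']
def world(p,uv,z):
    f,cx,cy=K(p);T=np.array(p['world_from_camera']);d=T[:3,:3]@np.array([(uv[0]-cx)/f,(uv[1]-cy)/f,1]);o=T[:3,3]
    return o+d*(z-o[2])/d[2]
def pix(p,X):
    f,cx,cy=K(p);T=np.linalg.inv(np.array(p['world_from_camera']));c=T[:3,:3]@np.array(X)+T[:3,3]
    return np.array([f*c[0]/c[2]+cx,f*c[1]/c[2]+cy])
E
python3 - <<'E'
from h import *
for n in('top','side'):
    p=grab_frame(n);save(p,n+'0.png');print(n,p['vfov'],p['cx'],p['cy'],np.round(p['world_from_camera'],3).tolist(),[k for k in p])
    for q in('fixture','jig_plate','hole_right','hole_left'):
        print(q,[(np.round(d['at']).tolist(),round(d['conf'],2)) for d in models.spot_point(p,q)][:4],[(np.round(d['bbox']).tolist(),round(d['conf'],2)) for d in models.recognise(p,q)][:4])
print(monitor.read_state())
E
```

```text
top 51.844045127821595 320.9664286774664 239.3978755912721 [[0.002, -0.998, 0.065, 443.621], [-1.0, -0.003, -0.01, 4.271], [0.011, -0.065, -0.998, 1017.633], [0.0, 0.0, 0.0, 1.0]] ['frame', 'vfov', 'cx', 'cy', 'world_from_camera', 'shot']
fixture [] [([261.0, 153.0, 116.0, 110.0], 0.98)]
jig_plate [([267.0, 325.0], 0.79), ([318.0, 212.0], 0.65), ([171.0, 242.0], 0.65), ([455.0, 383.0], 0.62)] [([228.0, 299.0, 82.0, 56.0], 0.97), ([280.0, 184.0, 80.0, 55.0], 0.77), ([418.0, 335.0, 77.0, 109.0], 0.61), ([114.0, 194.0, 118.0, 97.0], 0.6)]
hole_right [([347.0, 210.0], 0.9), ([134.0, 253.0], 0.79), ([241.0, 330.0], 0.74), ([329.0, 150.0], 0.72)] [([229.0, 299.0, 78.0, 59.0], 0.82), ([417.0, 333.0, 78.0, 109.0], 0.73), ([110.0, 192.0, 117.0, 99.0], 0.57), ([283.0, 181.0, 72.0, 53.0], 0.55)]
hole_left [([292.0, 327.0], 0.86), ([455.0, 353.0], 0.81), ([292.0, 206.0], 0.77), ([206.0, 234.0], 0.57)] [([109.0, 195.0, 124.0, 95.0], 0.92), ([282.0, 177.0, 78.0, 57.0], 0.86), ([414.0, 333.0, 78.0, 111.0], 0.78), ([230.0, 303.0, 73.0, 54.0], 0.72)]
side 51.17933141537285 308.00974062973114 240.5657
[... 994 characters left out ...]
.0, 123.0, 77.0], 0.93)]
{'clock': 0.9, 'joints': array([-1.31021035e+00,  3.26150564e-01, -1.92593890e-01,  1.05198913e+00,
        3.06645810e-06,  1.43656792e+00]), 'qd': array([ 0.00205026, -0.00081562,  0.00018957,  0.00121138, -0.00108737,
       -0.00011612]), 'joint_torque': array([-1.31290770e-03, -4.43312109e+01,  2.62760872e+01,  8.58155290e-04,
       -7.13085160e-05,  7.44266174e-06]), 'position': array([ 211.5546864 , -507.71636832,  231.31010636]), 'tool_rot': array([9.80578394e-01, 1.96127543e-01, 3.51085796e-06, 3.12119949e-05]), 'force': array([ 0.01254554,  0.65302435, -0.4892575 ]), 'ft_torque': array([ 0.03529093, -0.02950776,  0.00941774]), 'opening': 85.40250935278961}
```

View pics/top0.png

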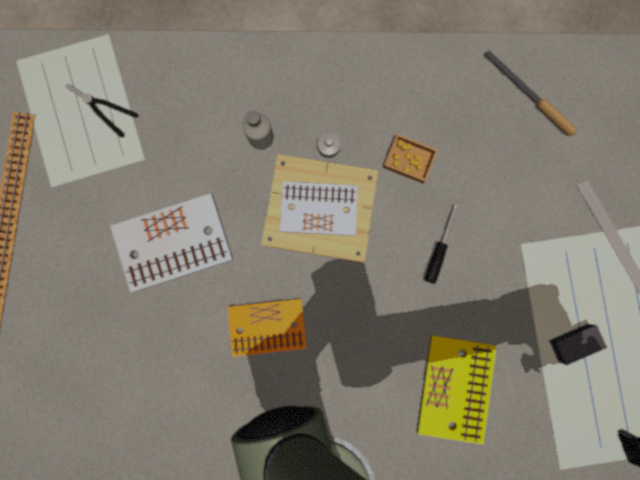

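View pics/side0.png

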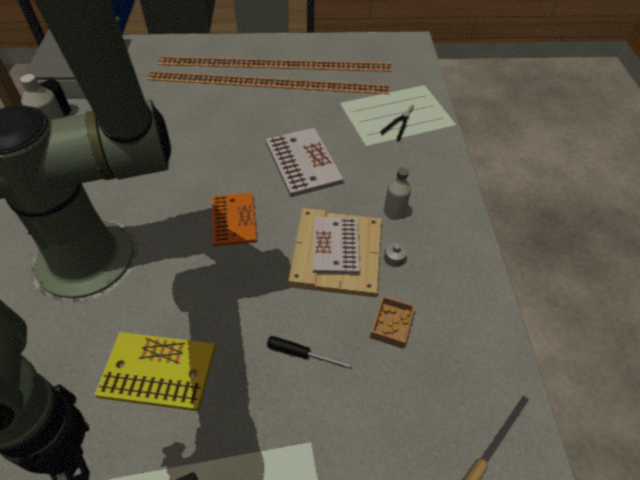

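Run:
```python
import cv2
a=cv2.imread('pics/top0.png');cv2.imwrite('pics/top0z.png',cv2.resize(a[140:280,230:410],None,fx=4.2,fy=4.2,interpolation=cv2.INTER_CUBIC))
```

```text
(no output)
```

View pics/top0z.png

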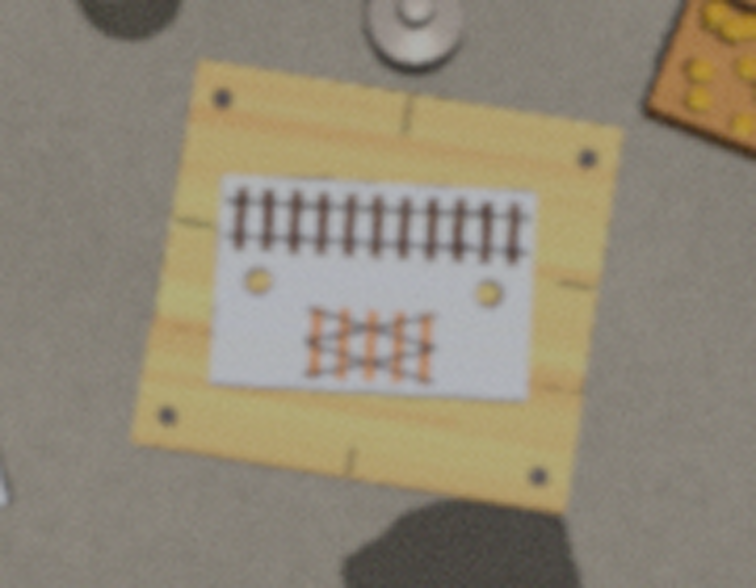

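```bash
cat >> h.py <<'E'
from scipy.optimize import least_squares
def fitpose(p,pts,uv,x0):
    # planar pose (x,y,yaw), pts local with z = world height
    def r(q):
        c,s=np.cos(q[2]),np.sin(q[2])
        return np.concatenate([pix(p,[q[0]+c*a[0]-s*a[1],q[1]+s*a[0]+c*a[1],a[2]])-u for a,u in zip(pts,uv)])
    o=least_squares(r,x0,loss='soft_l1'); return o.x, r(o.x).reshape(-1,2)
def FT(q): return np.array([[np.cos(q[2]),-np.sin(q[2]),q[0]],[np.sin(q[2]),np.cos(q[2]),q[1]],[0,0,1]])
def rel(qf,qp):
    M=np.linalg.inv(FT(qf))@FT(qp); return np.array([M[0,2],M[1,2],np.arctan2(M[1,0],M[0,0])])
E
cat > m.py <<'E'
from h import *
p=grab_frame('top')
Z=lambda l:[np.array([230+(u-1.6)/4.2,140+(v-1.6)/4.2]) for u,v in l]
fix=[(80,105,20),(80,-105,20),(-110,-105,27),(-110,105,27),(80-8,0,20),(-110+8,0,27),(0,96,20),(0,-96,20)]
uf=Z([(200,60),(622,127),(567,513),(132,443),(408,113),(350,462),(193,222),(576,285)])
qf,r=fitpose(p,fix,uf,[480,20,0]);print(np.round(qf,4),np.round(r,1).tolist())
pl=[(50,75,39),(50,-75,39),(-50,-75,39),(-50,75,39),(0,55,39),(0,-55,39)]
up=Z([(221,175),(537,191),(529,400),(210,382),(259,280),(489,293)])
qp,r=fitpose(p,pl,up,[480,20,0]);print(np.round(qp,4),np.round(r,1).tolist())
print(rel(qf,qp))
for i in('left','right'):
  print([ (np.round(d['at'],1).tolist(),round(d['conf'],2)) for d in models.spot_point(p,'hole_'+i)])
for n in('glue','weight','parts_box','screwdriver'):
  d=models.spot_point(p,n)[:1]
  if d: print(n,d[0]['conf'],np.round(world(p,d[0]['at'],0)))
np.save('qf.npy',qf)
E
python3 m.py
```

```text
[ 5.885717e+02 -6.601100e+00 -1.567000e-01] [[-0.5, -0.1], [0.4, 0.2], [-0.3, 0.0], [-0.1, 0.1], [0.1, -0.8], [0.3, -0.1], [-0.9, 0.3], [1.1, 0.2]]
[ 5.704939e+02 -1.358600e+00 -4.890000e-02] [[0.3, -0.2], [-0.1, -0.1], [-0.5, -0.1], [0.1, 0.3], [-0.1, 0.1], [0.2, -0.1]]
[-18.6743785    2.35720694   0.10776049]
[([294.0, 325.7], 0.9), ([295.1, 205.8], 0.83), ([458.1, 352.2], 0.78), ([206.7, 234.8], 0.75), ([316.5, 209.6], 0.37)]
[([239.5, 330.0], 0.97), ([451.8, 418.8], 0.84), ([137.3, 253.6], 0.75), ([345.0, 210.0], 0.67)]
glue 0.85 [725. 116.   0.]
weight 0.71 [698. -23.   0.]
parts_box 0.73 [ 681. -192.    0.]
screwdriver 0.63 [ 503. -252.    0.]
```

```bash
python3 -m pendant '[[[3.8,-3.1,0,0,60],[3.8,-3.1,0,0,60],[3.8,-3.1,0,0,60],[3.8,-3.1,0,0,60],[3.8,-3.1,0,0,60],[3.8,-3.1,0,0,60],[3.8,-3.1,0,0,60],[3.8,-3.1,0,0,60]]]' 30
python3 -m pendant '[[[3.8,-3.1,0,0,60],[3.8,-3.1,0,0,60],[3.8,-3.1,0,0,60],[3.8,-3.0,0,0,60],[0,0,2,8,60],[0,0,2,8,60],[0,0,2,8,60],[0,0,2,7.6,60]]]'
```

```text
clock: 2.25
position: [397.5, -160.5, 231.6]
tool_rot: [0.981, 0.196, 0.0, 0.0]
force: [0.3, -1.3, -1.0]
opening: 65.3
clock: 3.25
position: [488.8, 3.6, 150.7]
tool_rot: [0.997, -0.074, 0.0, -0.003]
force: [-0.7, -0.1, 0.3]
opening: 65.5
```

```bash
cat > w.py <<'E'
from h import *
import sys
# where tool is relative to the fixture; moves needed to fixture pose given argv: x y z
s=monitor.read_state();qf=np.load('qf.npy')
from scipy.spatial.transform import Rotation as R
M=R.from_quat(s['tool_rot']).as_matrix();psi=np.arctan2(M[1,0],M[0,0])
P=s['position'];print('t',s['clock'],'rel',np.round(rel(qf,[P[0],P[1],psi]),4),'z',P[2],'open',s['opening'],'F',np.round(s['force'],1),'tooly',np.round(M[:,1],2),'tilt',M[2,2])
if len(sys.argv)>3:
    x,y,z=map(float,sys.argv[1:4]);g=FT(qf)@[x,y,1]
    print('tool shift cm',np.round(M.T@(np.array([g[0],g[1],z])-P)/10,2),'turn',np.degrees(rel(qf,[0,0,psi])[2]))
E
python3 w.py -95 -2 80
```

```text
t 3.25 rel [-1.000857e+02 -5.532400e+00  9.000000e-03] z 150.73446419762382 open 65.5309507816561 F [-0.7 -0.1  0.3] tooly [-0.15 -0.99 -0.01] tilt -0.9999827963984593
tool shift cm [ 0.51 -0.31  7.08] turn 0.5179890898376209
```

```bash
python3 -m pendant '[[[0.5,-0.8,2,0.5,60],[0,0,2,0,60],[0,0,2,0,60],[0,0,2,0,60],[0,0,1,0,60],[0,0,1,0,60],[0,0,1,0,60],[0,0,0,0,60]]]'; python3 w.py -95 3 40
python3 - <<'E'
from h import *
p=grab_frame('side');save(p,'s1.png')
a=cv2.imread('pics/s1.png');cv2.imwrite('pics/s1z.png',cv2.resize(a[180:320,250:430],None,fx=4.2,fy=4.2,interpolation=cv2.INTER_CUBIC))
E
```

```text
clock: 4.25
position: [493.6, 4.8, 40.8]
tool_rot: [0.997, -0.073, -0.0, -0.006]
force: [-0.1, 0.0, 0.2]
opening: 65.1
t 4.25 rel [-9.55941e+01 -3.51550e+00  1.00000e-02] z 40.81089596164015 open 65.13223222939841 F [-0.1  0.   0.2] tooly [-0.15 -0.99 -0.01] tilt -0.9999382110334031
tool shift cm [ 0.07 -0.65  0.09] turn 0.575166299833662
```

View pics/s1z.png

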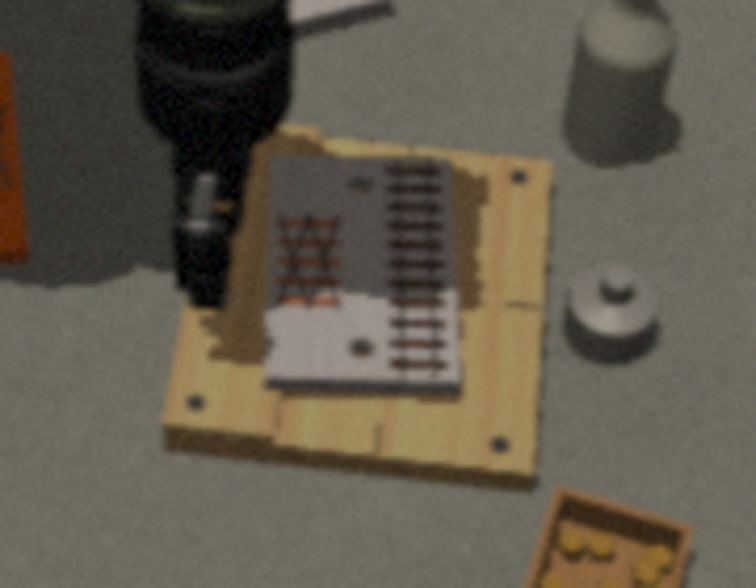

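```bash
python3 -m pendant '[[[0,-0.6,0,0.5,60],[0,0,0,0,60],[0,0,0.2,0,60],[0,0,0.2,0,60],[0,0,0.2,0,60],[0,0,0,0,60],[0,0,0,0,60],[0,0,0,0,60]]]'; python3 w.py -95 3 30
```

```text
clock: 5.3
position: [494.2, 5.5, 35.4]
tool_rot: [0.997, -0.074, 0.001, -0.008]
force: [-0.2, 0.6, -0.9]
opening: 65.4
t 5.3 rel [-9.51267e+01 -2.79490e+00  8.80000e-03] z 35.432717838961885 open 65.41484145823316 F [-0.2  0.6 -0.9] tooly [-0.15 -0.99 -0.02] tilt -0.9998814352685141
tool shift cm [ 0.02 -0.57  0.55] turn 0.5035005815895526
```

```bash
python3 -c "
from h import *
s=monitor.read_state();print(np.round(s['joints'],3),np.round(s['joint_torque'],1),np.round(s['ft_torque'],2))"
```

```text
[-0.148  0.455 -0.583  0.533  0.015  3.142] [ -0.  -42.8  18.1   0.    0.    0. ] [-0.01 -0.02 -0.06]
```

```bash
python3 -m pendant '[[[0,0,-2,-5,60],[0,0,-2,-5,60],[0,0,-2,-10,60],[0,0,0,-10,60],[0,0,0,-10,60],[0,0,0,-10,60],[0,0,0,-10,60],[0,0,0,-10,60]]]'
python3 -m pendant '[[[0,0,0,-10,60],[0,0,0,-10,60],[0,0,0,-10,60],[0,0,0,-10,60],[0,0,0,-10,60],[0,0,0,-10,60],[0,0,0,-10,60],[0,0,0,-10,60]]]'; 
python3 -m pendant '[[[0,0,0,-10,60],[0,0,0,-10,60],[0,0,0,-9.5,60],[0,0,0,0,60],[0,0,0,0,60],[0,0,0,0,60],[0,0,0,0,60],[0,0,0,0,60]]]'; python3 w.py -96 3 40
```

```text
clock: 6.3
position: [494.0, 4.6, 95.4]
tool_rot: [0.858, 0.514, 0.005, -0.006]
force: [0.4, -0.7, -0.1]
opening: 65.3
clock: 7.3
position: [494.0, 4.6, 95.4]
tool_rot: [0.327, 0.945, 0.008, -0.001]
force: [-0.4, 0.7, 1.2]
opening: 65.1
clock: 8.3
position: [494.0, 4.6, 95.4]
tool_rot: [0.078, 0.997, 0.008, 0.0]
force: [-0.5, -0.2, 0.3]
opening: 65.2
t 8.3 rel [-95.1433  -3.7165   3.1413] z 95.38748235572565 open 65.20995394791207 F [-0.5 -0.2  0.3] tooly [0.16 0.99 0.02] tilt -0.9998811470684814
tool shift cm [0.08 0.59 5.55] turn 179.98245231675133
```

```bash
python3 -m pendant '[[[0.1,0.6,0,0,60],[0,0,2,0,60],[0,0,2,0,60],[0,0,1.5,0,60],[0,0,0,0,60],[0,0,0.2,0,60],[0,0,0.2,0,60],[0,0,0,0,60]]]'; python3 w.py -96 3 30
```

```text
clock: 9.3
position: [494.3, 11.5, 36.8]
tool_rot: [0.078, 0.997, 0.008, 0.001]
force: [-0.6, -0.3, 0.3]
opening: 65.4
t 9.3 rel [-95.9252   3.1829   3.1416] z 36.780661036437515 open 65.39213183452767 F [-0.6 -0.3  0.3] tooly [0.16 0.99 0.02] tilt -0.9998808937167099
tool shift cm [ 0.01 -0.03  0.68] turn 179.9976200931055
```

```bash
python3 -m pendant '[[[0,0,0.2,0,60],[0,0,0.2,0,60],[0,0,0.2,0,60],[0,0,0.1,0,60],[0,0,0,0,60],[0,0,0,0,60],[0,0,0,0,60],[0,0,0,0,60]]]'; python3 -m pendant '[[[0,0,0.1,0,60],[0,0,0,0,60],[0,0,0.1,0,60],[0,0,0,0,60],[0,0,0.1,0,60],[0,0,0,0,60],[0,0,0,0,60],[0,0,0,0,60]]]'
```

```text
clock: 10.3
position: [494.1, 11.7, 29.5]
tool_rot: [0.078, 0.997, 0.008, 0.0]
force: [-0.0, -1.4, -0.4]
opening: 65.3
clock: 11.3
position: [494.1, 11.7, 26.5]
tool_rot: [0.078, 0.997, 0.008, 0.0]
force: [0.1, -0.2, -0.1]
opening: 65.6
```

```bash
python3 -m pendant '[[[0,0,0.1,0,60],[0,0,0,0,60],[0,0,0.1,0,60],[0,0,0,0,60],[0,0,0,0,60],[0,0,0,0,60],[0,0,0,0,60],[0,0,0,0,60]]]'; python3 -m pendant '[[[0,0,0.1,0,60],[0,0,0,0,60],[0,0,0.1,0,60],[0,0,0,0,60],[0,0,0,0,60],[0,0,0,0,60],[0,0,0,0,60],[0,0,0,0,60]]]'
```

```text
clock: 12.3
position: [494.1, 11.7, 24.5]
tool_rot: [0.078, 0.997, 0.008, 0.0]
force: [0.1, -0.1, -0.2]
opening: 65.4
clock: 13.3
position: [494.1, 11.8, 22.5]
tool_rot: [0.078, 0.997, 0.008, 0.0]
force: [0.2, -0.4, -0.4]
opening: 65.3
```

```bash
python3 -m pendant '[[[0,0,0.1,0,60],[0,0,0,0,60],[0,0,0.1,0,60],[0,0,0,0,60],[0,0,0,0,60],[0,0,0,0,60],[0,0,0,0,60],[0,0,0,0,60]]]'; python3 -c "
from h import *
p=grab_frame('side');save(p,'s2.png')
a=cv2.imread('pics/s2.png');cv2.imwrite('pics/s2z.png',cv2.resize(a[190:290,260:390],None,fx=6,fy=6,interpolation=cv2.INTER_CUBIC))"
```

```text
clock: 14.3
position: [494.1, 11.7, 21.1]
tool_rot: [0.078, 0.997, 0.008, 0.001]
force: [-2.1, 0.9, 7.7]
opening: 65.4
```

View pics/s2z.png

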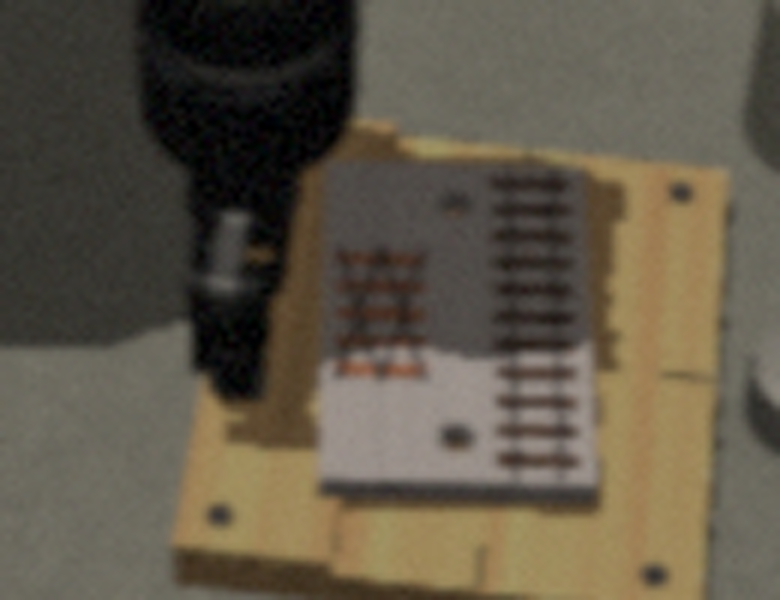

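```bash
python3 -m pendant '[[[0,0,-0.35,0,60],[-0.4,0,0,0,60],[-0.4,0,0,0,60],[-0.4,0,0,0,60],[-0.2,0,0,0,60],[-0.2,0,0,0,60],[-0.2,0,0,0,60],[0,0,0,0,60]]]';python3 w.py -69 3 24; python3 -m pendant '[[[-0.2,0,0,0,60],[-0.2,0,0,0,60],[-0.2,0,0,0,60],[-0.2,0,0,0,60],[0,0,0,0,60],[0,0,0,0,60],[0,0,0,0,60],[0,0,0,0,60]]]';python3 w.py -69 3 24; python3 -c "
from h import *
for n in('side','top'):
  p=grab_frame(n);save(p,n+'3.png')
a=cv2.imread('pics/side3.png');cv2.imwrite('pics/s3z.png',cv2.resize(a[190:290,260:390],None,fx=6,fy=6,interpolation=cv2.INTER_CUBIC))
a=cv2.imread('pics/top3.png');cv2.imwrite('pics/t3z.png',cv2.resize(a[140:280,230:410],None,fx=4.2,fy=4.2,interpolation=cv2.INTER_CUBIC))"
```

```text
clock: 15.35
position: [512.4, 8.9, 23.9]
tool_rot: [0.078, 0.997, 0.008, 0.001]
force: [-1.4, 1.8, -2.0]
opening: 65.1
t 15.35 rel [-77.671    3.4192  -3.1416] z 23.90697088588506 open 65.09214148493069 F [-1.4  1.8 -2. ] tooly [0.16 0.99 0.02] tilt -0.9998815879467458
tool shift cm [-0.87 -0.04 -0.01] turn -179.99837970849669
clock: 16.35
position: [520.2, 7.5, 24.1]
tool_rot: [0.078, 0.997, 0.008, 0.001]
force: [-0.5, 0.5, 0.2]
opening: 65.3
t 16.35 rel [-69.7649   3.2712   3.1415] z 24.14646301502965 open 65.32834338619445 F [-0.5  0.5  0.2] tooly [0.16 0.99 0.02] tilt -0.9998848619618027
tool shift cm [-0.08 -0.03  0.01] turn 179.99544622680622
```

View pics/s3z.png

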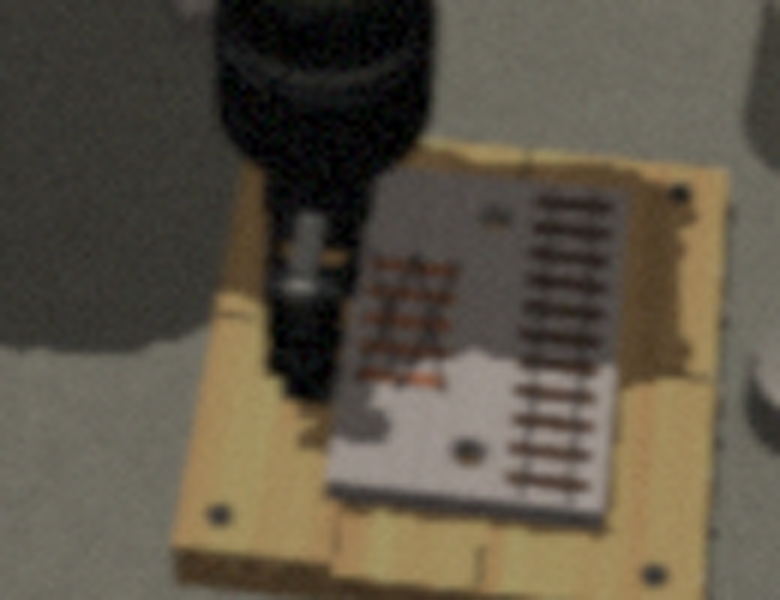

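View pics/t3z.png

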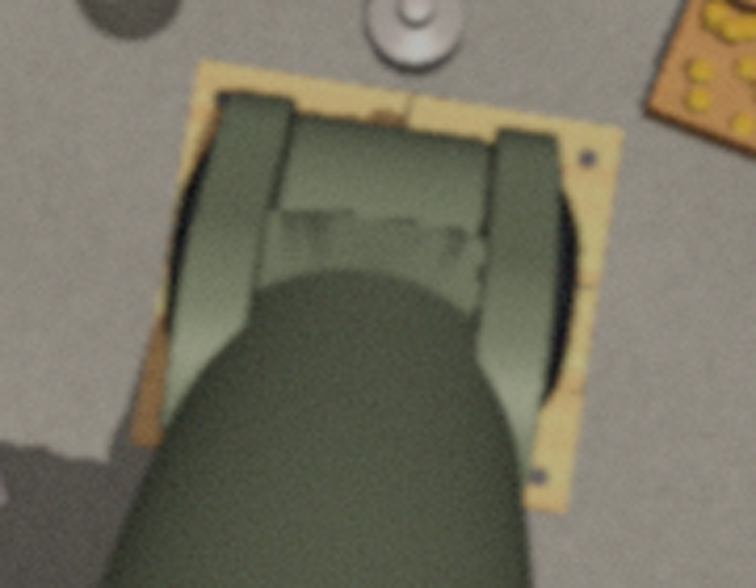

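```bash
cat > m2.py <<'E'
from h import *
p=grab_frame('side')
Z=lambda l:[np.array([260+(u-2.5)/6,190+(v-2.5)/6]) for u,v in l]
fix=[(80,105,20),(-110,-105,27),(72,0,20),(-102,0,27),(0,-95,20)]
uf=Z([(728,172),(175,546),(685,377),(235,315),(481,565)])
qf,r=fitpose(p,fix,uf,[588,-6,-.157]);print(np.round(qf,4),np.round(r,1).tolist())
np.save('qfs.npy',qf)
pl=[(50,75,39),(50,-75,39),(-50,-75,39),(0,55,39),(0,-55,39)]
up=Z([(630,183),(603,515),(326,485),(497,214),(468,449)])
qp,r=fitpose(p,pl,up,[580,-6,-.1]);print(np.round(qp,4),np.round(r,1).tolist())
print(rel(qf,qp),rel(np.load('qf.npy'),qp))
E
python3 m2.py
```

```text
[ 5.891404e+02 -4.248100e+00 -1.572000e-01] [[-0.1, -0.8], [-0.6, -0.1], [1.6, -0.0], [-0.0, 0.3], [-0.2, 0.3]]
[ 5.803886e+02 -5.923400e+00 -1.540000e-01] [[-0.1, 1.1], [0.3, -0.7], [-0.2, -0.7], [-0.2, 0.4], [0.2, 0.2]]
[-8.38144443e+00 -3.02499801e+00  3.22666272e-03] [-8.18854434e+00 -6.07578593e-01  2.68775082e-03]
```

```bash
python3 -m pendant '[[[-0.2,0,0,0,60],[-0.2,0,0,0,60],[-0.1,0,0,0,60],[0,0,0,0,60],[-0.1,0,0,0,60],[0,0,0,0,60],[0,0,0,0,60],[0,0,0,0,60]]]';python3 w.py -61 3 24; python3 -c "
from h import *
for n in('side',):
  p=grab_frame(n);save(p,n+'4.png')
a=cv2.imread('pics/side4.png');cv2.imwrite('pics/s4z.png',cv2.resize(a[190:290,260:390],None,fx=6,fy=6,interpolation=cv2.INTER_CUBIC))"
```

```text
clock: 17.5
position: [526.8, 6.6, 24.2]
tool_rot: [0.078, 0.997, 0.008, 0.001]
force: [-0.1, 0.1, -0.4]
opening: 65.5
t 17.5 rel [-63.0312   3.387   -3.1415] z 24.242880490790625 open 65.47869105744459 F [-0.1  0.1 -0.4] tooly [0.16 0.99 0.02] tilt -0.9998788537927298
tool shift cm [-0.2  -0.04  0.02] turn -179.99655153825447
```

View pics/s4z.png

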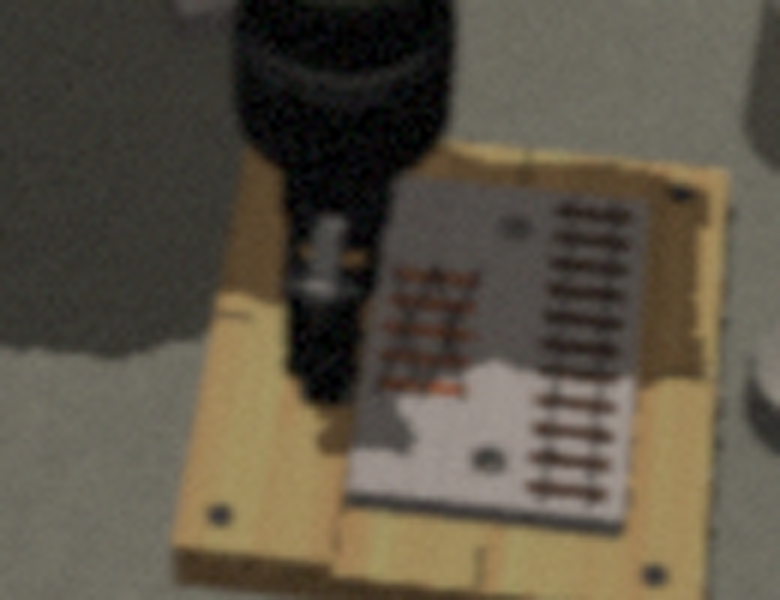

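```bash
python3 -m pendant '[[[0.5,0,0,0,60],[1,0,0,0,60],[1,0,-1,0,60],[1,0,-3,0,60],[0,0,-4,0,60],[0,0,-4,0,60],[0,-3,-2,0,60],[1,-5,0,0,60]]]'; python3 -m pendant '[[[1,-5,0,0,60],[1,-5,0,0,60],[1,-5,0,0,60],[0,-5,0,0,60],[0,-5,0,0,60],[0,-5,0,0,60],[0,-3,0,0,60],[0,0,0,0,60]]]';python3 w.py; python3 -c "
from h import *
for n in('side','top'):
  p=grab_frame(n);save(p,n+'5.png')
a=cv2.imread('pics/side5.png');cv2.imwrite('pics/s5z.png',cv2.resize(a[190:290,260:390],None,fx=6,fy=6,interpolation=cv2.INTER_CUBIC))
a=cv2.imread('pics/top5.png');cv2.imwrite('pics/t5z.png',cv2.resize(a[140:280,230:410],None,fx=4.2,fy=4.2,interpolation=cv2.INTER_CUBIC))"
```

```text
clock: 18.55
position: [469.9, -67.8, 165.4]
tool_rot: [0.077, 0.997, 0.007, 0.003]
force: [0.5, -0.8, -0.8]
opening: 65.7
clock: 19.55
position: [386.6, -390.2, 158.1]
tool_rot: [0.08, 0.997, 0.007, 0.001]
force: [0.6, 0.1, -0.2]
opening: 65.4
t 19.55 rel [-139.6827 -410.4039    3.1387] z 158.0574711389324 open 65.43573012569061 F [ 0.6  0.1 -0.2] tooly [0.16 0.99 0.01] tilt -0.9998912453908892
```

View pics/s5z.png

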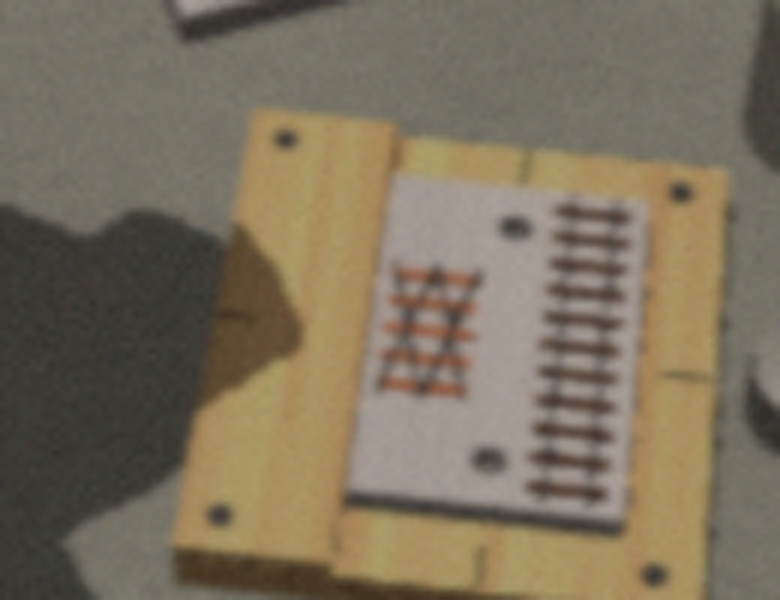

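View pics/t5z.png

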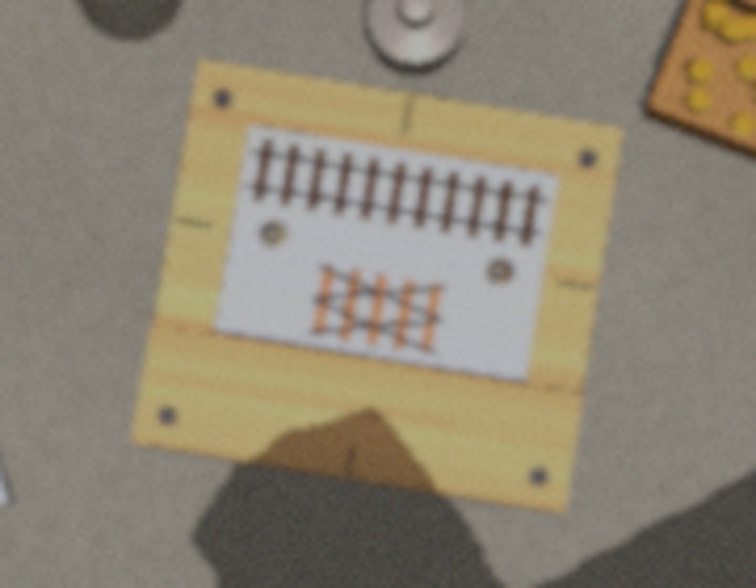

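```bash
cat > m5.py <<'E'
from h import *
def go(p,uv,sg,loc,qf):
  for zt in(32,35,39):
    qp,r=fitpose(p,[(a,b,zt) for a,b in loc],uv,[585,-6,-.157]); print(zt,np.round(rel(qf,qp),3),'rms',round(float(np.sqrt((r**2).mean())),2))
p=grab_frame('top');q=np.load('qf.npy')
Z=lambda l:[np.array([230+(u-1.6)/4.2,140+(v-1.6)/4.2]) for u,v in l]
go(p,Z([(247,126),(557,174),(527,381),(216,330),(272,233),(500,270)]),0,[(50,75),(50,-75),(-50,-75),(-50,75),(0,55),(0,-55)],q)
p2=grab_frame('side');Z=lambda l:[np.array([260+(u-2.5)/6,190+(v-2.5)/6]) for u,v in l]
fix=[(80,105,20),(-110,-105,27),(72,0,20),(-102,0,27),(0,-95,20),(-110,105,27),(0,97,20)]
qs,r=fitpose(p2,fix,Z([(728,172),(175,546),(685,377),(235,315),(481,565),(253,108),(528,165)]),[588,-6,-.157]);print(qs)
go(p2,Z([(648,200),(624,522),(347,493),(392,173),(516,228),(489,460)]),0,[(50,75),(50,-75),(-50,-75),(-50,75),(0,55),(0,-55)],qs)
for n in('glue','weight','parts_box','screwdriver'):
  d=models.spot_point(p,n)[:1]
  if d: print(n,d[0]['conf'],np.round(world(p,d[0]['at'],0)))
E
python3 m5.py
```

```text
32 [-0.41  -0.723  0.004] rms 0.23
35 [-0.854 -0.752  0.004] rms 0.21
39 [-1.442 -0.787  0.004] rms 0.23
[ 5.89331899e+02 -4.51969224e+00 -1.59315297e-01]
32 [-0.827 -1.476  0.003] rms 0.17
35 [-8.030e-01 -3.722e+00  3.000e-03] rms 0.16
39 [-7.710e-01 -6.719e+00  3.000e-03] rms 0.19
glue 0.79 [729. 113.   0.]
weight 0.82 [696. -24.   0.]
parts_box 0.63 [588. -63.   0.]
screwdriver 0.77 [ 502. -254.    0.]
```

```bash
python3 -c "
from h import *
s=monitor.read_state();print(s['clock'],np.round(s['force'],1),np.abs(s['qd']).max());print(hand_in())"
```

```text
19.95 [-0.1 -0.4 -0. ] 0.006142793813454937
the job is handed in; nothing more can be done
None
```

I nudged the jig plate into place with both fingertips, pushing from the robot side, without lifting it. It turned square to the fixture, slid over the pins and dropped, and I then moved the arm clear and handed in at about 20 s of the 72 s allowed.

**Plate position:** The top camera puts the plate 0.4 mm (x) and 0.7 mm (y) from its seat, turned 0.004 rad. The side camera gives 0.8 mm and 1.5 mm. The two views agree to about 1 mm only if the plate's top is at 32 mm, which means it is lying on the bed. The pins also show inside both holes in the picture.

**Other objects:** The glue bottle, weight and screwdriver measured within about 5 mm of where they started. The last network reading for the parts box landed on the jig plate, so I ignored it. The part of the box I could see in the close-up had not moved from its starting pixels.

**Setbacks along the way:**
- My first approach ran the last joint to the end of its range (3.142 against a listed 3.14). I backed off and turned the tool half round.
- That left the tool tilted about 0.016 rad for the rest of the job.
- The fingertips touched the step once, with about 8 N, while I was finding their height.

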